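# Seat the loose filter and close the photometer's filter slide

## Robot

A 6-joint arm with a two-finger parallel gripper is mounted at the origin on a cart in front of the work surface, level with it; the furniture and walls round the work are solid. World frame = base frame: x ahead of the robot, y to its left, z up, the work surface at z = 0. Lengths are in mm, angles in degrees, forces in N, time in s.
With the tool pointing down it reaches from about 300 to 850 mm from the base axis. Payload 4.2 kg.
Tool frame: the origin (TCP) lies at the very end of the fingers, on their centre line; the grasp point (between the pads) lies 19 mm behind it; x points along the fingers, y is the direction in which the jaws open and shut, and the axes are right-handed (so a half turn about x gives the same grasp; the last joint's range is limited). The gripper opens to 91 mm and grips with 3 to 60 N. Pads are 32 mm wide; open, the fingers measure 118 mm over their backs; the gripper's body (76 mm by 178 mm) begins 60 mm behind the grasp point.
Start: joints at [69.729, 18.312, 89.639, -0, 72.044, -1.146], TCP at [188.393, 543.278, 213.976] pointing down, gripper open.
Joint ranges: [-177.97, 177.97], [-48.28, 115.42], [12.27, 149.76], [-77.06, 257.06], [2.81, 150.46], [-146.56, 146.56]. Speed limits (degrees/s): [147.25, 147.25, 180, 180, 180, 180].

## Interface

Orientations are given as [roll, pitch, yaw] about the fixed x, y, z axes, in that order (R = Rz(yaw) Ry(pitch) Rx(roll)).
In Python, from workcell import sensors, grab_frame, job_done, finder gives the robot as it stands.
- The arm moves only by the tool play_rows, never from a script. Its argument "motion" is a list of rows, each a list of 5 numbers: the shift along the world's x, y, z in m, then the turn about the world's z in rad, then the opening, from 0 (shut) to 1 (fully open). In form: [[tx, ty, tz, roll, fingers], ...]. A call has exactly 8 rows; each row is the pose to reach, as a shift and turn from the pose commanded when the call began; what a row does not reach only later rows make up. A row lasts 1/12 s, in which the tool goes at most 41.7 mm and 7.16 degrees, less where a joint would pass 70% of its speed; a pose out of reach is approached as far as the arm can. A call with a gripper value outside its range is refused whole. The fingers move at their own pace and stop on an object; "squeeze" is the grip in N (left out, the last holds). Time passes only in rows, so rows that repeat a pose let the fingers close, or fill a call up. It gives the time, the measured TCP pose, the force and the opening at its end, in the units of the state.
- sensors.state(): the state, without advancing time (a new reading comes with each control period).
- grab_frame(name): name is "scene" or "side" or "wrist"; returns a dict with "img" (384x512x3 uint8, blue, green, red), "fx", "fy", "cx", "cy" (pixels), "k1" (the pictures are not rectified: a ray, as slopes to the right and down, at radius r is drawn at 1 + k1 r^2 times it, then the intrinsics apply), "rvec" (rotation vector, rad) and "tvec" (3), from world to camera coordinates, as OpenCV has them; the wrist camera has in their place "tool_from_camera" (4x4, takes a point from camera to tool coordinates, whose origin is the TCP and whose axes are the tool frame's). Camera axes: x right, y down, z forward; pixel columns grow to the right and rows downward; lengths in mm; the calibration is good to about 2 mm. A picture is of the moment at which its call begins: read the wrist's pose just before it. There is no depth.
- job_done(): hands the job in, once; it reports no verdict.
Trained networks look in a picture, given as the dict that the camera call returned (one of the last four; its "shot" number tells which), for a name from the list of things; names that differ only in an ending like _2 or _b are one class to them, and where a whole thing is asked for, a point or a joint stands for the part that bears it (a point fixed in the world has none). Each returns a list of dicts, best first, with "conf" (0 to 1); they miss things now and then, are a little off and sometimes report something else, mostly with a low value. They report only what shows in the picture. A call takes as long as a camera call. They do not tell look-alikes from the thing itself.
- finder.spot_in(picture, label): "point" ([column, row] in pixels, amid what is visible of it).
- finder.spot_point(picture, label): "point" ([column, row] in pixels: a listed point, or the origin of a listed thing).
The state is a dict: "time_s": time; "qpos": joint angles; "qvel": joint speeds; "effort": joint torques, N m; "ee_pos": TCP position; "ee_rot": TCP orientation; "force": force on the tool from outside, world axes, zero at the start; "torque": the same for the moment, N m; "gripper_width": finger opening in mm.
Only numpy, scipy, OpenCV 4.12 (cv2) and the standard library are available. Lean on these libraries where they do the work, as an engineer would, in place of code of your own. Each camera call takes 0.05 s, during which the arm holds its last target.

## Task

The photometer's filter slide is pulled out and its round green filter lies loose on top of it. With the fingertips, push the filter by its black rim across the slide until it drops flat into the round seat, without lifting it, touching its glass or letting it fall off the slide; then push the slide fully home into the instrument. Leave everything else where it stands.

Things in the scene. Friction and masses are not known exactly. Their poses are not given: they have to be found in the camera images.
- photometer: fixed white bench instrument with a dark front bezel, 220 x 130 x 60 mm (black cap on top to 77 mm, raked display at the far end to 90 mm). Origin: on the worktop under the middle of its front face; x points into the instrument, the way the slide goes in, y across the slide, z up. The slot's upper edge is 6 mm above the slide's deck: a filter standing on the deck does not pass under it.
- filter_slide (a joint): how far the aluminium filter slide is pulled out, in m: 0 fully home, 0.15 fully out (starts at 0.138 to 0.15). It slides along the photometer's x with about 2.5 N of friction and stays where it is left. Its flat deck is 30 mm above the worktop, 165 mm long, 90 mm wide, with a lip 2.5 mm high and 3 mm wide along each long side, none at the outer end.
- filter_seat (a point): centre of the floor of the round seat in the slide: a recess 54 mm across and 8.5 mm deep from the deck (the deck is 8.5 mm above this point), with a 36 mm light bore in its floor. It lies 123 mm inward of slide_face; it moves with the slide, and its axes are the photometer's.
- slide_face (a point): middle of the outer face of the slide's black end plate, the face to push on: 110 mm wide, from 6 to 30 mm above the worktop, 8 mm thick, its top level with the deck; this point is 18 mm above the worktop. At fully home its back touches the instrument's front face.
- filter: round optical filter: green glass in a black metal mount, 50 mm across and 8 mm thick (its foot bevelled to 45 mm over the lowest 3 mm), 55 g, lying on the deck between end plate and seat. Origin: centre of its underside (on the deck it is 8.5 mm above filter_seat, seated it is level with it); z up. It may hang tilted on the seat's edge; pressing lightly on the high side of the rim seats it. Seated, its top is 0.5 mm below the deck.
- filter_glass: the green glass, 36 mm across, in the middle of the filter, its face 2 mm below the top of the 7 mm wide black rim; same origin as the filter. Not to be touched.
- red_bottle: small white bottle with a red cap, 36 mm across, 62 mm tall, standing at the back; a bystander, origin at the centre of its underside
- yellow_bottle: small white bottle with a yellow cap, 36 mm across, 60 mm tall, standing at the back; a bystander, origin at the centre of its underside
- yellow_cup: specimen cup with a yellow lid, 64 mm across, 66 mm tall, standing at the back; a bystander, origin at the centre of its underside
- timer: white countdown timer, 66 x 66 x 19 mm, lying at the back; a bystander, origin at the centre of its underside
- slide_box: green box with a clear lid, 83 x 91 x 32 mm; a bystander, origin at the centre of its underside
- gauze: stack of white gauze swabs, 84 x 80 x 28 mm; a bystander, origin at the centre of its underside
Things that resemble listed ones, but are neither listed nor needed, are in the scene too. Several things have the shape of the filter; the one meant has the colours described above.

How it is judged (in metres and radians):
On the way, in this order (a step that is already met when the one before it is completed fails the run):
1. the filter lies flat in its seat (horizontal distance between filter and filter_seat below 0.004 m and z of filter in the frame of filter_seat below 0.0015 m and angle between filter's own z axis and vertical below 0.06 rad), for 0.2 s.
2. the slide is fully home (value of joint filter_slide below 0.004 m), for 0.2 s.
At the end, for the whole second after the job is handed in: The filter lies flat in the seat (within 4 mm of its centre and 1.5 mm of its floor, tilted less than 0.06 rad), at rest, and the slide is home to within 4 mm (all of step 1 and value of joint filter_slide below 0.004 m and linear speed of filter below 0.02 m/s); the robot touches nothing.
It fails at once if the filter is lifted more than 6 mm off the slide's deck (z of filter in the frame of filter_seat above 0.0145 m).
It fails at once if the filter falls off the slide (z of filter in the frame of filter_seat below -0.006 m).
It fails at once if the robot touches the filter's glass (contact force between filter_glass and the fingers above 0.5 N or contact force between filter_glass and the arm above 0.5 N).
It fails at once if a bystander is moved by more than 15 mm (distance of any of red_bottle, yellow_bottle, yellow_cup, timer, slide_box, gauze from where it was at the start of the episode above 0.015 m).
It also fails if it takes over 42 s, if anything falls off the work surface, if the arm or the gripper's body presses on something with over 40 N, if the wrist force passes 120 N, or if a joint passes its speed limit or range.

## Working session

There is one attempt and no reset: what is moved stays moved. The work goes in short steps, Python scripts to look and compute and a tool call to move; the robot and the scene stay as the last step left them, time stands still between calls to the robot, and variables do not carry over. Pictures are saved under pics/ and viewed, and the job is handed in when it is done.

Besides the shell and the picture viewer there is one more tool, called after "Request:" as name([rows], argument=value, ...), one row to a line, values as JSON. play_rows: Moves the arm, as the interface text tells. Its arguments: {"type":"object","properties":{"motion":{"type":"array","items":{"type":"array","items":{"type":"number"}}},"squeeze":{"type":"number"}},"required":["motion"]}

```bash
ls; mkdir -p pics; python3 - <<'E'
from workcell import sensors, grab_frame, finder
import cv2
s=sensors.state();print(s)
for n in ["scene","side","wrist"]:
    p=grab_frame(n);cv2.imwrite(f"pics/{n}0.png",p["img"])
    print(n,{k:v for k,v in p.items() if k!="img"})
    for l in ["filter","filter_seat","slide_face","photometer"]:
        print(l,finder.spot_point(p,l)[:3])
E
```

```text
pics
{'time_s': 0.0, 'qpos': array([ 6.97287596e+01,  1.83504449e+01,  8.97058715e+01, -9.77754549e-04,
        7.20422632e+01, -1.14442182e+00]), 'qvel': array([-0.0202176 ,  0.03607661,  0.08451041, -0.0204139 ,  0.0519579 ,
        0.09500195]), 'effort': array([-7.74709515e-04, -4.12477005e+01, -2.31962746e+01,  7.27907801e-02,
        4.57975524e-02, -1.45345612e-04]), 'ee_pos': array([188.22358992, 542.79716169, 213.13588046]), 'ee_rot': array([ -90.60414035,   89.901416  , -109.73065668]), 'force': array([ 0.36886441, -0.62033079, -0.48357465]), 'torque': array([0.01607923, 0.00025631, 0.0278544 ]), 'gripper_width': 91.71821169485101}
scene {'fx': 371.18826172266574, 'fy': 371.18826172266574, 'cx': 252.6291786140731, 'cy': 189.8928909893774, 'k1': -0.06479703892472478, 'rvec': array([ 2.209     , -0.71842766,  0.3431611 ]), 'tvec': array([-285.63884638,  330.1478274 ,  774.16283804]), 'shot': 1}
filter [{'point': [366.1, 219.4], 'conf': 0.62}, {'point': [213.8, 195.3], 'conf': 0.46}, {'point': [353.0, 198.9], 'conf': 0.43}]
filter_seat [{'point': [241.3, 197.2], 'conf': 0.56}]
[... 602 characters left out ...]
': [215.9, 204.3], 'conf': 0.65}]
slide_face [{'point': [197.9, 199.6], 'conf': 0.81}]
photometer [{'point': [257.2, 220.0], 'conf': 0.78}]
wrist {'fx': 305.5162157253213, 'fy': 305.5162157253213, 'cx': 255.18706303725259, 'cy': 194.1279636517856, 'k1': -0.0817234213035864, 'tool_from_camera': array([[-8.43312285e-04, -2.73237212e-01,  9.61946316e-01,
        -1.70541439e+02],
       [ 9.99999644e-01, -2.16933546e-04,  8.15053454e-04,
         4.61314367e-01],
       [-1.40245084e-05,  9.61946661e-01,  2.73237298e-01,
        -7.67269018e+01],
       [ 0.00000000e+00,  0.00000000e+00,  0.00000000e+00,
         1.00000000e+00]]), 'shot': 3}
filter []
filter_seat []
slide_face []
photometer []
```

View pics/scene0.png

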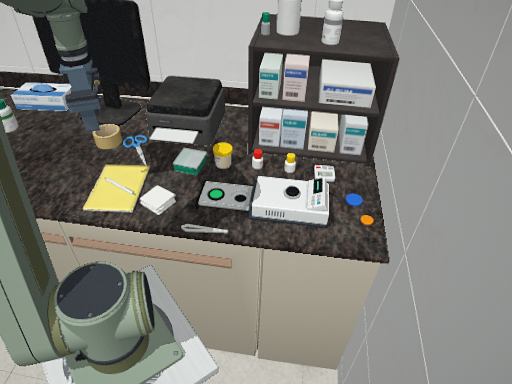

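View pics/side0.png

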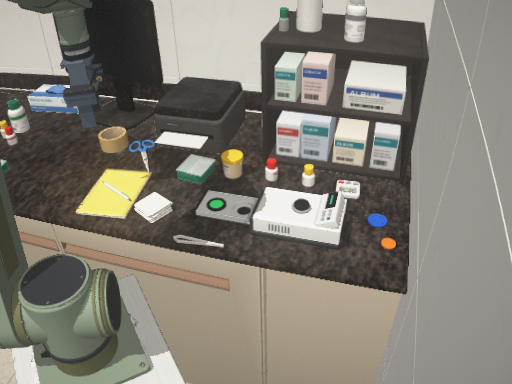

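```bash
cat > h.py <<'E'
import numpy as np, cv2
from scipy.spatial.transform import Rotation as Ro
def cam(p,state=None):
    """returns C (world), R (world->cam)"""
    if "rvec" in p:
        R=Ro.from_rotvec(p["rvec"]).as_matrix(); return -R.T@p["tvec"],R
    T=np.array(p["tool_from_camera"]); Rt=Ro.from_euler('xyz',state["ee_rot"],degrees=True).as_matrix()
    C=Rt@T[:3,3]+state["ee_pos"]; return C,(Rt@T[:3,:3]).T
def K(p): return np.array([[p["fx"],0,p["cx"]],[0,p["fy"],p["cy"]],[0,0,1.]])
def ray(p,px,state=None):
    C,R=cam(p,state)
    u=cv2.undistortPoints(np.array([[px]],float),K(p),np.array([p["k1"],0,0,0.]))[0,0]
    return C,R.T@np.array([u[0],u[1],1])
def atz(p,px,z,state=None):
    C,d=ray(p,px,state); return C+d*(z-C[2])/d[2]
def proj(p,X,state=None):
    C,R=cam(p,state); X=np.atleast_2d(np.array(X,float))
    return cv2.projectPoints(X,cv2.Rodrigues(R)[0],-R@C,K(p),np.array([p["k1"],0,0,0.]))[0][:,0]
E
python3 - <<'E'
import cv2
for n in ["scene","side"]:
    i=cv2.imread(f"pics/{n}0.png")[150:270,140:340]
    cv2.imwrite(f"pics/{n}0z.png",cv2.resize(i,None,fx=4,fy=4,interpolation=cv2.INTER_CUBIC))
E
```

```text
(no output)
```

View pics/scene0z.png

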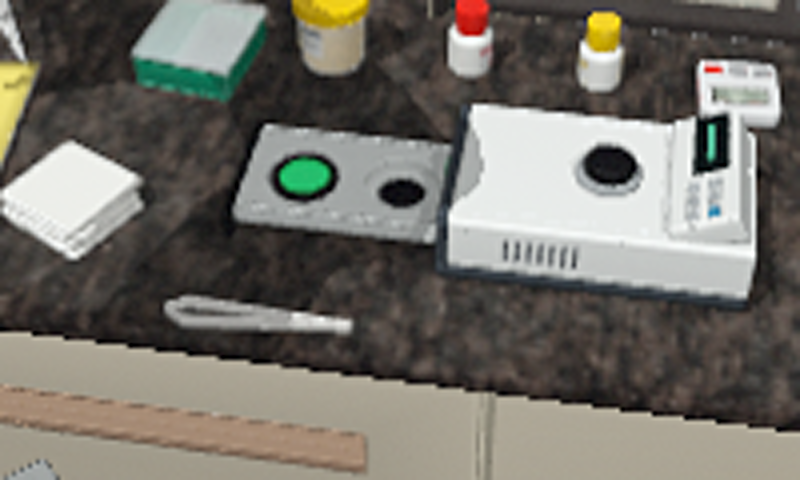

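View pics/side0z.png

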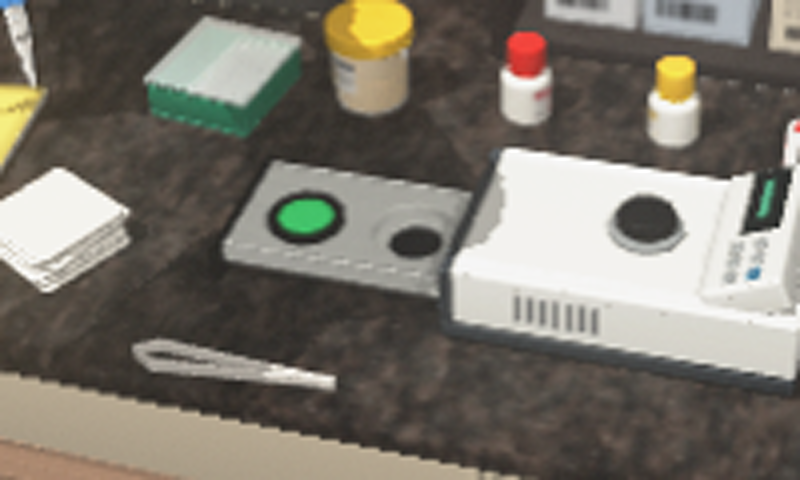

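```bash
python3 - <<'E'
from workcell import sensors, grab_frame, finder
from h import *
def tri(rs):
    A=0;b=0
    for C,d in rs:
        d=d/np.linalg.norm(d);M=np.eye(3)-np.outer(d,d);A=A+M;b=b+M@C
    return np.linalg.solve(A,b)
P={n:grab_frame(n) for n in ["scene","side"]}
zs={"filter":30,"filter_seat":21.5,"slide_face":18,"photometer":0,"red_bottle":0,"yellow_bottle":0,"yellow_cup":0,"slide_box":0,"gauze":0,"timer":0}
for l,z in zs.items():
    for n in P:
        for r in finder.spot_point(P[n],l)[:3]:
            print(l,n,r["conf"],r["point"],atz(P[n],r["point"],z).round(1))
E
```

```text
filter scene 0.66 [200.6, 196.0] [367.5 273.5  30. ]
filter scene 0.57 [353.5, 197.9] [728.2   6.3  30. ]
filter scene 0.57 [369.1, 220.0] [695.7 -80.9  30. ]
filter side 0.77 [217.1, 205.3] [407.6 254.8  30. ]
filter side 0.68 [390.1, 242.1] [700.  -77.1  30. ]
filter side 0.5 [378.0, 218.7] [731.4   2.9  30. ]
filter_seat scene 0.6 [240.9, 197.2] [465.6 208.5  21.5]
filter_seat side 0.87 [242.7, 208.9] [462.7 217.6  21.5]
slide_face scene 0.85 [200.6, 198.4] [368.  276.2  18. ]
slide_face side 0.7 [197.3, 199.6] [377.2 318.1  18. ]
slide_face side 0.7 [305.6, 181.3] [673.5 240.9  18. ]
photometer scene 0.82 [253.2, 201.9] [497.  189.3   0. ]
photometer scene 0.74 [186.8, 164.6] [423.5 464.3   0. ]
photometer side 0.89 [256.0, 220.6] [481.7 181.8   0. ]
red_bottle scene 0.58 [254.5, 166.3] [603.2 325.5   0. ]
red_bottle side 0.7 [274.7, 177.0] [622.5 324.8   0. ]
yellow_bottle scene 0.56 [285.5, 167.6] [683.5 260.1   0. ]
yellow_bottle scene 0.38 [189.0, 163.3] [433.  466.3   0. ]
yellow_bottle side 0.67 [307.4, 182.5] [689.3 253.8   0. ]
yellow_cup scene 0.8 [220.0, 165.4] [511.9 396.2   0. ]
yellow_cup side 0.9 [233.2, 174.7] [523.2 397.1   0. ]
slide_box scene 0.93 [188.5, 165.7] [425.2 455.7   0. ]
slide_box side 0.75 [196.2, 174.8] [428.3 453.    0. ]
gauze scene 0.67 [157.2, 202.1] [262.7 354.9  -0. ]
gauze scene 0.18 [248.1, 202.5] [483. 196.  -0.]
gauze side 0.59 [153.5, 213.0] [259.5 346.4   0. ]
timer scene 0.61 [320.7, 176.1] [748.7 159.5   0. ]
timer side 0.61 [345.2, 189.6] [762.1 171.7   0. ]
```

```bash
python3 - <<'E'
from workcell import sensors, grab_frame, finder
from h import *
s=sensors.state()
print(Ro.from_euler('xyz',s["ee_rot"],degrees=True).as_matrix().round(3))
P={n:grab_frame(n) for n in ["scene","side"]}
pts={"glass":(36,(303,177),(305,216)),"bore":(21.5,(402,192),(415,241)),"outfar":(32,(262,125),(275,160)),"outnear":(32,(235,216),(225,247)),
"topFL":(60,(470,105),(502,150)),"topFR":(60,(449,228),(455,262)),"slotfar":(32,(450,143),(474,190)),"slotnear":(32,(436,240),(438,293)),
"backR":(60,(755,250),(805,315))}
for l,(z,a,b) in pts.items():
    for n,q in (("scene",a),("side",b)):
        print(l,n,atz(P[n],[140+q[0]/4,150+q[1]/4],z).round(1))
E
```

```text
[[ 0.     0.328  0.945]
 [ 0.     0.945 -0.328]
 [-1.     0.     0.   ]]
glass scene [404.3 248.5  36. ]
glass side [405.2 253.8  36. ]
bore scene [462.7 206.4  21.5]
bore side [462.5 211.4  21.5]
outfar scene [412.4 320.2  32. ]
outfar side [414.9 324.1  32. ]
outnear scene [345.1 245.5  32. ]
outnear side [349.5 255.5  32. ]
topFL scene [535.1 220.9  60. ]
topFL side [534.2 223.1  60. ]
topFR scene [444.5 124.4  60. ]
topFR side [453.8 139.2  60. ]
slotfar scene [516.7 220.4  32. ]
slotfar side [514.9 227.1  32. ]
slotnear scene [447.3 142.9  32. ]
slotnear side [445.9 148.2  32. ]
backR scene [599.8 -12.6  60. ]
backR side [606.1  -5.5  60. ]
```

Request:
play_rows([
  [0.012, -0.016, -0.003, -0.06, 1],
  [0.036, -0.046, -0.012, -0.14, 1],
  [0.06, -0.077, -0.023, -0.22, 1],
  [0.085, -0.108, -0.034, -0.3, 1],
  [0.11, -0.14, -0.045, -0.36, 1],
  [0.134, -0.171, -0.056, -0.4, 1],
  [0.158, -0.202, -0.066, -0.42, 1],
  [0.18, -0.23, -0.076, -0.428, 1],
])

```text
time_s: 2.62
ee_pos: [369.4, 311.4, 137.7]
ee_rot: [59.8, 90.0, 16.1]
force: [0.1, 0.3, 0.7]
gripper_width: 91.4
```

Request:
play_rows([
  [0.02, -0.026, -0.006, 0, 1],
  [0.038, -0.05, -0.01, 0, 1],
  [0.052, -0.068, -0.014, 0, 1],
  [0.06, -0.078, -0.016, 0, 1],
  [0.064, -0.083, -0.018, 0, 1],
  [0.064, -0.083, -0.018, 0, 1],
  [0.064, -0.083, -0.018, 0, 1],
  [0.064, -0.083, -0.018, 0, 1],
])

```text
time_s: 3.28
ee_pos: [432.0, 231.0, 120.1]
ee_rot: [133.9, 90.0, 90.3]
force: [-0.4, 0.1, -0.8]
gripper_width: 91.2
```

```bash
python3 - <<'E'
from workcell import sensors, grab_frame, finder
from h import *
s=sensors.state();p=grab_frame("wrist");print(s["ee_pos"],s["ee_rot"],s["time_s"])
import pickle;pickle.dump((s,p),open("w1.pkl","wb"))
cv2.imwrite("pics/w1.png",p["img"])
for l,z in (("filter",30),("filter_seat",21.5),("slide_face",18),("photometer",0)):
    for r in finder.spot_point(p,l)[:3]: print(l,r,atz(p,r["point"],z,s).round(1))
E
```

```text
[431.96181024 230.97696913 120.12301584] [133.90687426  89.97575262  90.3035202 ] 3.2833
filter {'point': [250.5, 162.1], 'conf': 0.89} [406.8 250.6  30. ]
filter_seat {'point': [260.2, 230.4], 'conf': 0.86} [461.3 210.8  21.5]
slide_face {'point': [266.3, 98.1], 'conf': 0.84} [377.4 297.4  18. ]
photometer {'point': [261.3, 253.4], 'conf': 0.7} [487.8 187.9   0. ]
photometer {'point': [436.2, 248.1], 'conf': 0.6} [615.2 327.6   0. ]
```

View pics/w1.png

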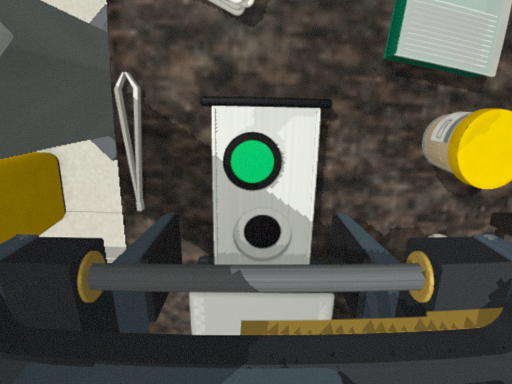

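```bash
python3 - <<'E'
from h import *
import pickle
s,p=pickle.load(open("w1.pkl","rb"))
im=p["img"]
cv2.imwrite("pics/w1z.png",cv2.resize(im[85:285,180:345],None,fx=3,fy=3,interpolation=cv2.INTER_CUBIC))
hsv=cv2.cvtColor(im,cv2.COLOR_BGR2HSV)
g=cv2.inRange(hsv,(45,120,80),(85,255,255))
n,l,st,c=cv2.connectedComponentsWithStats(g)
for i in range(1,n):
    if st[i,4]>300: print("green",st[i],c[i],atz(p,c[i],36,s).round(1))
d=cv2.inRange(hsv,(0,0,0),(180,255,45))
sub=np.zeros_like(d);sub[205:258,225:300]=d[205:258,225:300]
n,l,st,c=cv2.connectedComponentsWithStats(sub)
for i in range(1,n):
    if st[i,4]>100: print("bore",st[i],c[i],atz(p,c[i],21.5,s).round(1))
for q in [(204,98.5),(330,101)]: print("plate top",q,atz(p,q,30,s).round(1))
# edges of deck
gray=cv2.cvtColor(im,cv2.COLOR_BGR2GRAY)
for r in range(110,262,12):
    row=gray[r].astype(int); dd=np.diff(row)
    print(r,200+dd[200:230].argmax()+.5,300+dd[300:335].argmin()+.5)
E
```

```text
green [383   0  24  58 556] [395.1618705   26.30935252] [405.9 408.   36. ]
green [ 230  140   44   43 1505] [251.87508306 160.98870432] [406.2 252.8  36. ]
bore [245 216  35  32 886] [261.91534989 231.17607223] [463.  211.5  21.5]
plate top (204, 98.5) [342.1 259.6  30. ]
plate top (330, 101) [415.1 333.6  30. ]
110 211.5 320.5
122 211.5 319.5
134 211.5 318.5
146 211.5 318.5
158 211.5 317.5
170 211.5 316.5
182 211.5 315.5
194 212.5 314.5
206 212.5 313.5
218 212.5 312.5
230 213.5 312.5
242 213.5 310.5
254 213.5 309.5
```

View pics/w1z.png

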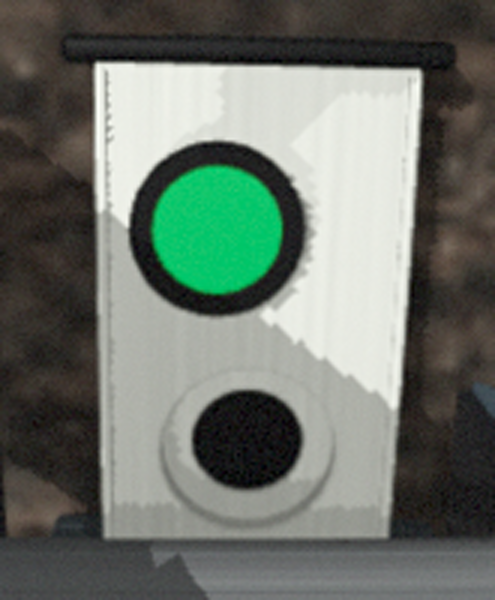

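```bash
python3 - <<'E'
from h import *
import pickle
s,p=pickle.load(open("w1.pkl","rb"))
A=[atz(p,q,32.5,s) for q in [(212,110),(214,250),(320.5,110),(310.5,248)]]
for a in A: print(a.round(1))
for i in (0,2):
    d=A[i+1]-A[i];print(np.degrees(np.arctan2(d[1],d[0])))
yaw=np.radians(-44.6);u=np.array([np.cos(yaw),np.sin(yaw)]);v=np.array([-u[1],u[0]])
seat=np.array([463,211.5])
for n,X in (("filter",(406.2,252.8)),("plL",(342.1,259.6)),("plR",(415.1,333.6)),*[("e",a[:2]) for a in A]):
    d=np.array(X)-seat;print(n,d@u,d@v)
E
```

```text
[353.4 258.   32.5]
[442.5 169.2  32.5]
[414.8 322.7  32.5]
[503.  235.5  32.5]
-44.9117974178197
-44.664024727959564
filter -69.44200050098883 -10.475617710697065
plL -119.85751080937878 -50.64185129494817
plR -119.83893537367805 53.30524897703242
e -110.69300907437999 -43.82078572567441
e 15.126008319799421 -44.505485930983504
e -112.39137542418258 45.341338283522575
e 11.635759505535269 45.202745058225155
```

Request:
play_rows([
  [-0.01, 0.008, -0.008, 0.03, 0.35],
  [-0.025, 0.02, -0.02, 0.07, 0.35],
  [-0.042, 0.033, -0.035, 0.11, 0.35],
  [-0.055, 0.043, -0.047, 0.133, 0.35],
  [-0.062, 0.048, -0.055, 0.133, 0.35],
  [-0.0634, 0.0495, -0.06, 0.133, 0.35],
  [-0.0634, 0.0495, -0.06, 0.133, 0.35],
  [-0.0634, 0.0495, -0.06, 0.133, 0.35],
])

```text
time_s: 4.2
ee_pos: [369.5, 280.0, 60.1]
ee_rot: [54.5, 90.0, 18.4]
force: [0.1, -0.0, -0.2]
gripper_width: 40.8
```

```bash
cat > look.py <<'E'
from workcell import sensors, grab_frame, finder
from h import *
import sys,pickle
s=sensors.state();p=grab_frame("wrist")
print(s["time_s"],s["ee_pos"].round(2),(s["ee_rot"][2]-s["ee_rot"][0]).round(2),s["force"].round(2),s["gripper_width"])
pickle.dump((s,p),open("w.pkl","wb"));im=p["img"];cv2.imwrite(f"pics/{sys.argv[1]}.png",im)
hsv=cv2.cvtColor(im,cv2.COLOR_BGR2HSV)
g=cv2.inRange(hsv,(45,120,80),(85,255,255))
n,l,st,c=cv2.connectedComponentsWithStats(g)
seat=np.array([463,211.5]);yaw=np.radians(-44.75);u=np.array([np.cos(yaw),np.sin(yaw)]);v=np.array([-u[1],u[0]])
for i in range(1,n):
    if st[i,4]>200:
        for z in (36,27.5):
            X=atz(p,c[i],z,s);d=X[:2]-seat
            print("green",st[i],c[i].round(1),z,X.round(1),"rel seat",(d@u).round(1),(d@v).round(1))
E
python3 look.py w2
```

```text
4.2 [369.47 279.97  60.06] -36.01 [ 0.15 -0.04 -0.15] 40.8439108105732
green [418  76  42 101 255] [438.8 125.6] 36 [384.9 416.1  36. ] rel seat -199.5 90.3
green [418  76  42 101 255] [438.8 125.6] 27.5 [388.3 420.   27.5] rel seat -199.9 95.5
green [ 424   77   56  107 1139] [453.4 127.6] 36 [391.8 423.8  36. ] rel seat -200.1 100.7
green [ 424   77   56  107 1139] [453.4 127.6] 27.5 [395.5 428.1  27.5] rel seat -200.5 106.3
green [232 292  44  13 440] [253.5 297. ] 36 [415.7 245.8  36. ] rel seat -57.7 -9.0
green [232 292  44  13 440] [253.5 297. ] 27.5 [420.4 242.3  27.5] rel seat -51.9 -8.1
```

View pics/w2.png

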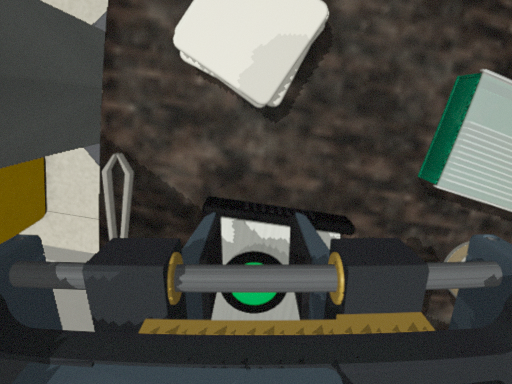

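Request:
play_rows([
  [0, 0, -0.004, 0, 0.35],
  [0, 0, -0.01, 0, 0.35],
  [0, 0, -0.017, 0, 0.35],
  [0, 0, -0.022, 0, 0.35],
  [0, 0, -0.025, 0, 0.35],
  [0, 0, -0.0265, 0, 0.35],
  [0, 0, -0.0265, 0, 0.35],
  [0, 0, -0.0265, 0, 0.35],
])

```text
time_s: 4.92
ee_pos: [369.1, 279.8, 33.4]
ee_rot: [87.2, 90.0, 51.2]
force: [0.4, -0.2, 0.8]
gripper_width: 32.2
```

```bash
python3 look.py w3 | head -1; python3 - <<'E'
from workcell import grab_frame
import cv2
p=grab_frame("side");cv2.imwrite("pics/s3.png",cv2.resize(p["img"][150:270,140:340],None,fx=4,fy=4,interpolation=cv2.INTER_CUBIC))
E
```

```text
4.9167 [369.06 279.81  33.42] -36.03 [ 0.4  -0.24  0.8 ] 32.20581314788618
```

View pics/w3.png

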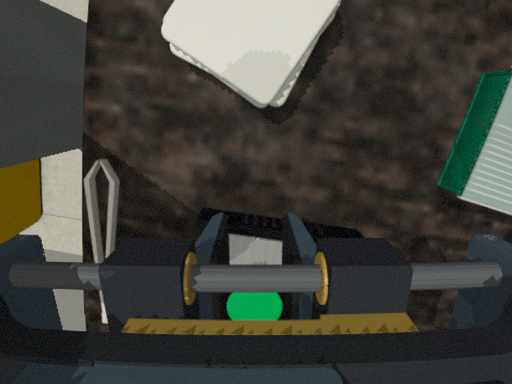

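View pics/s3.png

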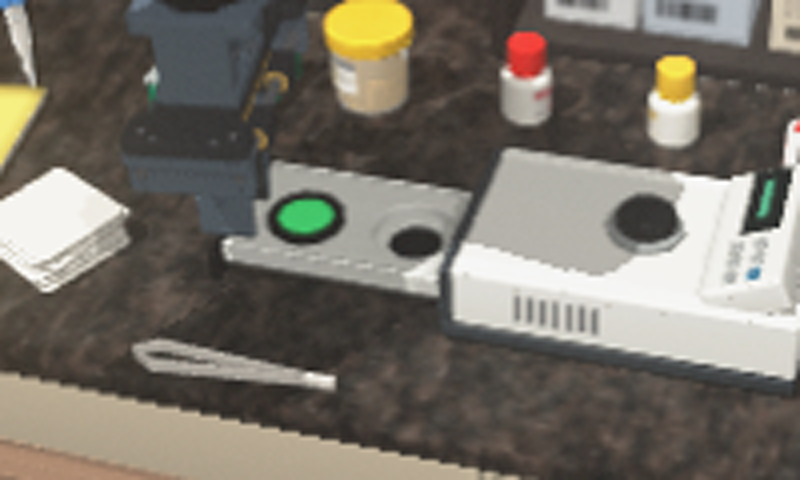

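Request:
play_rows([
  [0.0016, -0.0012, 0, 0, 0.35],
  [0.0049, -0.0035, 0, 0, 0.35],
  [0.0089, -0.0065, 0, 0, 0.35],
  [0.0129, -0.0094, 0, 0, 0.35],
  [0.017, -0.0123, 0, 0, 0.35],
  [0.021, -0.0153, 0, 0, 0.35],
  [0.0243, -0.0176, 0, 0, 0.35],
  [0.0259, -0.0188, 0, 0, 0.35],
])

```text
time_s: 5.68
ee_pos: [395.5, 260.6, 33.5]
ee_rot: [61.8, 90.0, 25.8]
force: [0.3, 0.2, 0.3]
gripper_width: 32.0
```

```bash
cat > side.py <<'E'
from workcell import grab_frame
from h import *
import sys
seat=np.array([463,211.5]);yaw=np.radians(-44.75);u=np.array([np.cos(yaw),np.sin(yaw)]);v=np.array([-u[1],u[0]])
for n in ("side","scene"):
    p=grab_frame(n);im=p["img"]
    cv2.imwrite(f"pics/{n}{sys.argv[1]}.png",cv2.resize(im[150:270,140:340],None,fx=4,fy=4,interpolation=cv2.INTER_CUBIC))
    g=cv2.inRange(cv2.cvtColor(im,cv2.COLOR_BGR2HSV),(50,150,100),(80,255,255)); g[:185]=0;g[:,290:]=0;g[:,:200]=0;g[230:]=0
    k,l,st,c=cv2.connectedComponentsWithStats(g)
    for i in range(1,k):
        if st[i,4]>40:
            for z in (36,27.5):
                X=atz(p,c[i],z);d=X[:2]-seat;print(n,st[i,4],c[i].round(1),z,X.round(1),(d@u).round(1),(d@v).round(1))
E
python3 side.py 4; python3 look.py w4 | head -1
```

```text
side 87 [224.3 203.7] 36 [423.8 244.5  36. ] -51.1 -4.2
side 87 [224.3 203.7] 27.5 [427.9 254.4  27.5] -55.1 5.8
scene 74 [223.5 193.7] 36 [424.  237.6  36. ] -46.1 -8.9
scene 74 [223.5 193.7] 27.5 [428.9 245.6  27.5] -48.3 0.2
5.7833 [395.25 260.69  33.44] -36.07 [-0.39  0.67  0.3 ] 32.10261993751301
```

View pics/side4.png

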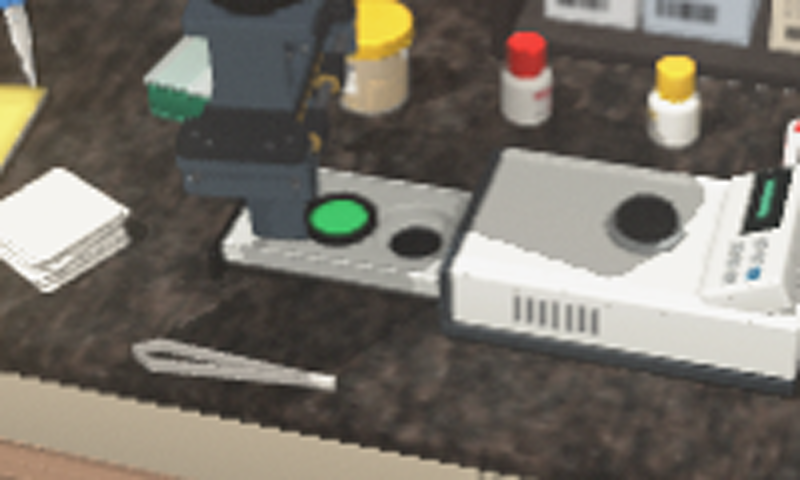

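View pics/w4.png

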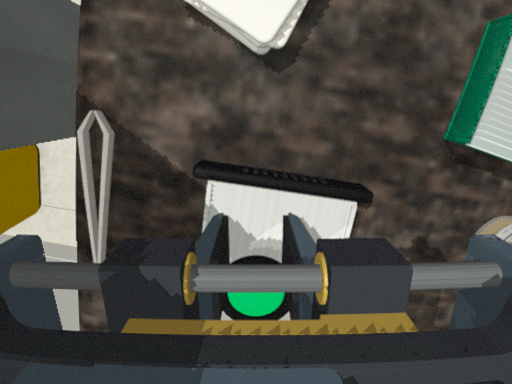

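Request:
play_rows([
  [0.0016, -0.0012, 0, 0, 0.35],
  [0.0049, -0.0035, 0, 0, 0.35],
  [0.0081, -0.0059, 0, 0, 0.35],
  [0.0113, -0.0082, 0, 0, 0.35],
  [0.0146, -0.0106, 0, 0, 0.35],
  [0.0178, -0.0129, 0, 0, 0.35],
  [0.0202, -0.0147, 0, 0, 0.35],
  [0.0218, -0.0159, 0, 0, 0.35],
])

```text
time_s: 6.5
ee_pos: [417.1, 244.8, 33.5]
ee_rot: [71.1, 90.0, 35.0]
force: [-0.9, 0.0, -0.4]
gripper_width: 31.9
```

```bash
python3 side.py 5; python3 look.py w5 | head -1
```

```text
side 90 [234.4 204.4] 36 [445.  228.4  36. ] -24.7 -0.6
side 90 [234.4 204.4] 27.5 [449.4 238.2  27.5] -28.4 9.4
scene 72 [232.9 193.8] 36 [445.9 221.   36. ] -18.9 -5.3
scene 72 [232.9 193.8] 27.5 [451.  228.8  27.5] -20.7 3.9
6.6 [417.01 244.87  33.47] -36.06 [ 0.27 -0.35  0.49] 32.0081052219783
```

View pics/side5.png

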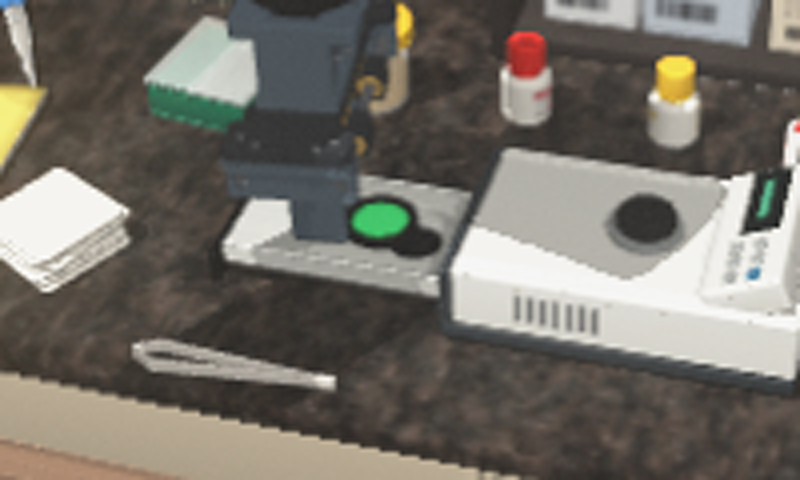

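View pics/w5.png

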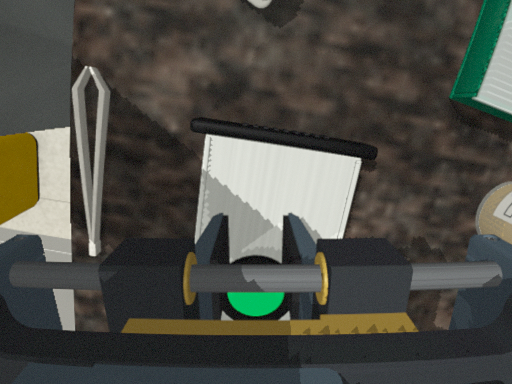

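Request:
play_rows([
  [0.0012, -0.0009, 0, 0, 0.35],
  [0.0032, -0.0024, 0, 0, 0.35],
  [0.0053, -0.0038, 0, 0, 0.35],
  [0.0073, -0.0053, 0, 0, 0.35],
  [0.0093, -0.0068, 0, 0, 0.35],
  [0.0113, -0.0082, 0, 0, 0.35],
  [0.0133, -0.0097, 0, 0, 0.35],
  [0.0146, -0.0106, 0, 0, 0.35],
])

```text
time_s: 7.32
ee_pos: [431.6, 234.3, 33.5]
ee_rot: [65.6, 90.0, 29.5]
force: [0.5, -0.1, -0.5]
gripper_width: 31.9
```

```bash
python3 side.py 6; python3 look.py w6 | head -1
```

```text
side 92 [243.  207.5] 36 [458.3 206.   36. ] 0.5 -7.2
side 92 [243.  207.5] 27.5 [462.8 215.4  27.5] -2.9 2.7
scene 84 [239.8 196. ] 36 [457.2 201.8  36. ] 2.7 -11.0
scene 84 [239.8 196. ] 27.5 [462.4 209.4  27.5] 1.0 -1.9
7.4167 [431.59 234.36  33.49] -36.05 [-0.25  0.21  0.44] 32.04678385083342
```

View pics/side6.png

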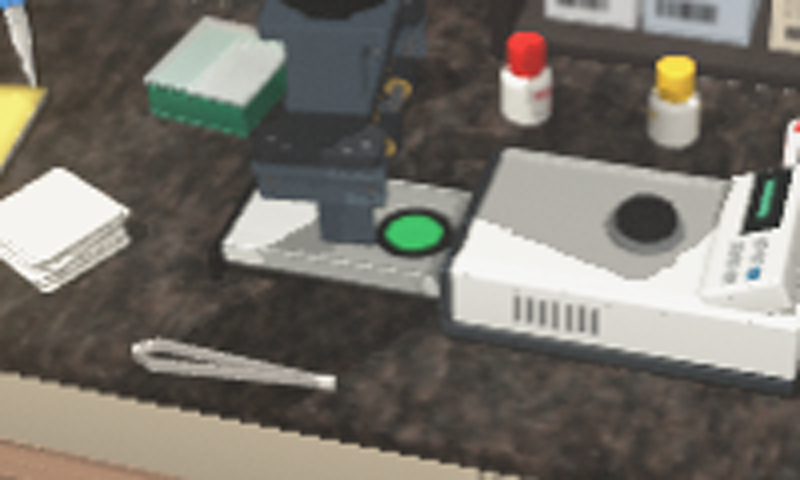

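View pics/w6.png

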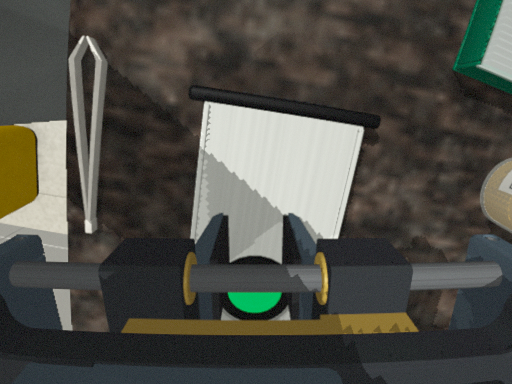

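Request:
play_rows([
  [-0.003, 0.0022, 0, 0, 0.35],
  [-0.008, 0.0058, 0.002, 0, 0.35],
  [-0.012, 0.0087, 0.015, -0.03, 0.35],
  [-0.012, 0.0087, 0.04, -0.08, 0.2],
  [-0.009, 0.006, 0.065, -0.12, 0],
  [-0.003, 0.002, 0.082, -0.152, 0],
  [0, 0, 0.087, -0.152, 0],
  [0, 0, 0.087, -0.152, 0],
])

```text
time_s: 8.13
ee_pos: [432.2, 235.0, 121.8]
ee_rot: [71.8, 89.8, 27.1]
force: [-0.7, -0.3, 0.7]
gripper_width: 2.2
```

```bash
python3 side.py 7; python3 look.py w7; python3 -c "
import cv2
i=cv2.imread('pics/w7.png');cv2.imwrite('pics/w7z.png',cv2.resize(i[85:285,180:345],None,fx=3,fy=3,interpolation=cv2.INTER_CUBIC))"
```

```text
side 87 [243.4 207.7] 36 [458.8 205.1  36. ] 1.6 -7.5
side 87 [243.4 207.7] 27.5 [463.4 214.5  27.5] -1.9 2.4
scene 85 [239.8 195.9] 36 [457.2 202.   36. ] 2.6 -10.8
scene 85 [239.8 195.9] 27.5 [462.5 209.6  27.5] 0.9 -1.7
8.2333 [430.31 234.26 119.6 ] -44.71 [-1.08 -0.23 -0.61] 0.3661476553809188
green [380   0  22  60 467] [391.5  26.9] 36 [405.8 408.8  36. ] rel seat -179.6 99.9
green [380   0  22  60 467] [391.5  26.9] 27.5 [406.8 412.9  27.5] rel seat -181.7 103.4
```

View pics/side7.png

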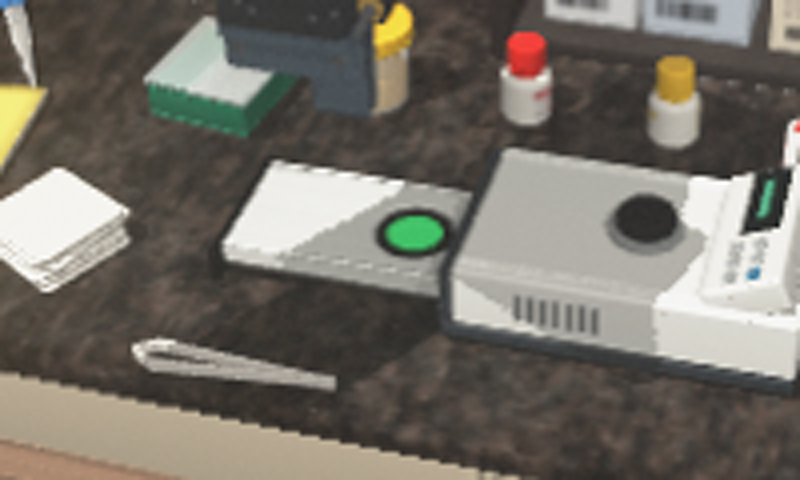

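View pics/w7z.png

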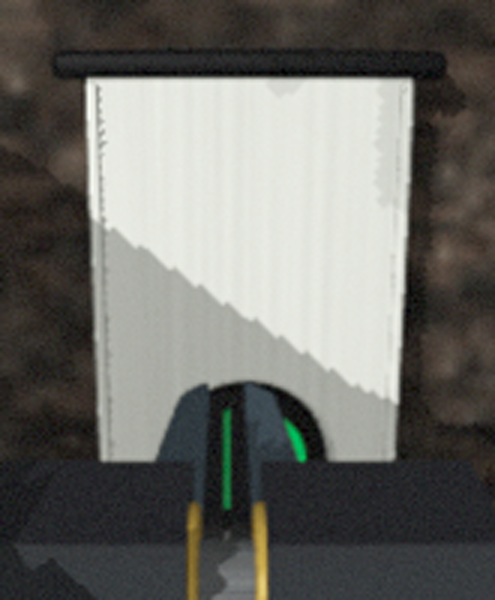

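Request:
play_rows([
  [0.004, -0.004, 0.004, 0, 1],
  [0.01, -0.01, 0.01, 0, 1],
  [0.016, -0.016, 0.016, 0, 1],
  [0.02, -0.02, 0.02, 0, 1],
  [0.022, -0.022, 0.02, 0, 1],
  [0.022, -0.022, 0.02, 0, 1],
  [0.022, -0.022, 0.02, 0, 1],
  [0.022, -0.022, 0.02, 0, 1],
])

```text
time_s: 8.95
ee_pos: [453.0, 212.4, 140.2]
ee_rot: [-129.0, 90.0, -173.8]
force: [0.2, -0.5, 0.1]
gripper_width: 51.1
```

```bash
python3 look.py w8; python3 -c "
import cv2
i=cv2.imread('pics/w8.png');cv2.imwrite('pics/w8z.png',cv2.resize(i[85:285,180:345],None,fx=3,fy=3,interpolation=cv2.INTER_CUBIC))"
```

```text
8.95 [452.99 212.37 140.23] -44.75 [ 0.2  -0.53  0.09] 51.128808415914754
green [ 242  181   39   36 1100] [261.2 198.7] 36 [461.3 213.1  36. ] rel seat -2.3 -0.0
green [ 242  181   39   36 1100] [261.2 198.7] 27.5 [463.3 211.5  27.5] rel seat 0.2 0.2
```

View pics/w8z.png

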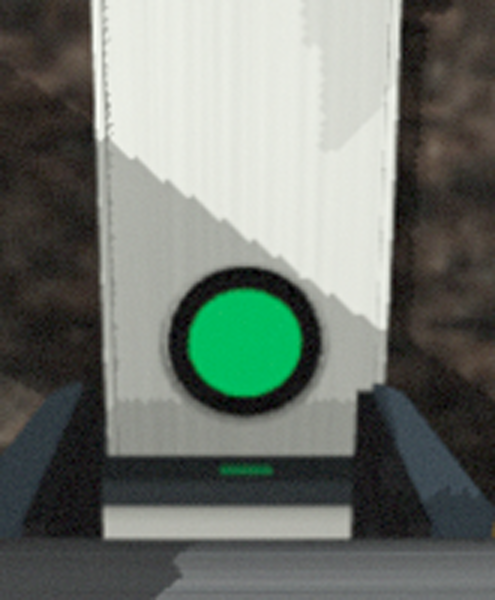

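Request:
play_rows([
  [-0.01, 0.011, 0, 0, 0],
  [-0.03, 0.032, 0, 0, 0],
  [-0.052, 0.056, -0.005, 0, 0],
  [-0.074, 0.08, -0.02, 0, 0],
  [-0.09, 0.097, -0.04, 0, 0],
  [-0.099, 0.1067, -0.055, 0, 0],
  [-0.099, 0.1067, -0.06, 0, 0],
  [-0.099, 0.1067, -0.06, 0, 0],
])

```text
time_s: 9.67
ee_pos: [353.1, 318.8, 79.3]
ee_rot: [-88.9, 89.8, -133.5]
force: [0.7, -1.2, 0.7]
gripper_width: 7.2
```

Request:
play_rows([
  [0, 0, -0.01, 0, 0],
  [0, 0, -0.025, 0, 0],
  [0, 0, -0.042, 0, 0],
  [0, 0, -0.056, 0, 0],
  [0, 0, -0.064, 0, 0],
  [0, 0, -0.0685, 0, 0],
  [0, 0, -0.0685, 0, 0],
  [0, 0, -0.0685, 0, 0],
])

```text
time_s: 10.33
ee_pos: [355.0, 319.3, 12.5]
ee_rot: [82.1, 89.9, 37.4]
force: [0.3, -0.6, 0.2]
gripper_width: 0.5
```

```bash
python3 side.py 9; python3 look.py w9|head -1
```

```text
side 85 [243.3 207.6] 36 [458.6 205.3  36. ] 1.2 -7.5
side 85 [243.3 207.6] 27.5 [463.2 214.8  27.5] -2.2 2.5
scene 85 [239.8 195.9] 36 [457.2 202.   36. ] 2.6 -10.8
scene 85 [239.8 195.9] 27.5 [462.5 209.6  27.5] 0.9 -1.7
10.4333 [355.   319.56  12.8 ] -44.75 [-0.17 -0.35  0.86] 0.3810794653728686
```

View pics/side9.png

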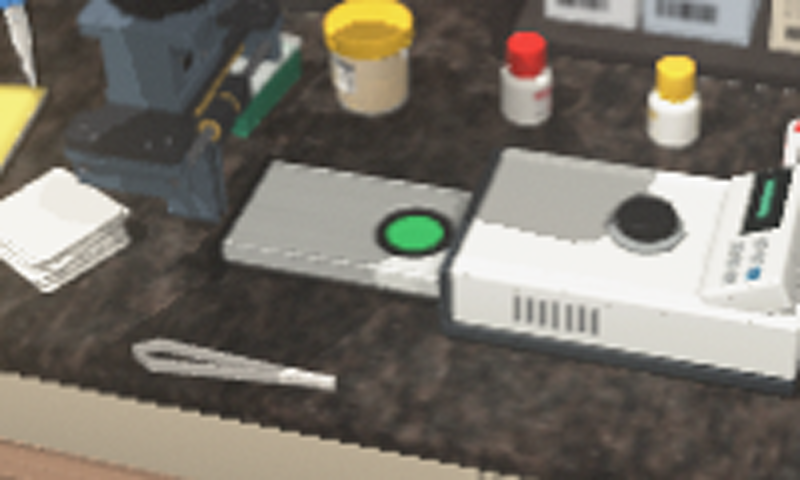

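View pics/w9.png

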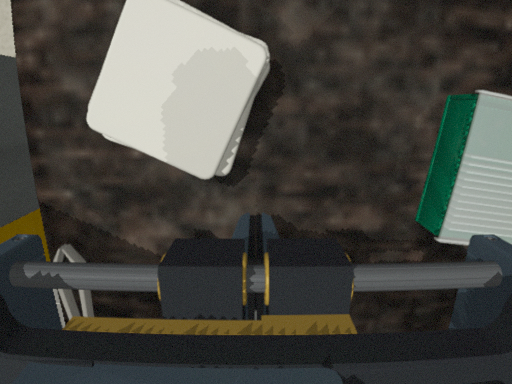

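Request:
play_rows([
  [0.0028, -0.0028, 0, 0, 0],
  [0.0071, -0.007, 0, 0, 0],
  [0.0114, -0.0113, 0, 0, 0],
  [0.0163, -0.0162, 0, 0, 0],
  [0.0213, -0.0211, 0, 0, 0],
  [0.0263, -0.0261, 0, 0, 0],
  [0.0312, -0.031, 0, 0, 0],
  [0.0362, -0.0359, 0, 0, 0],
])

```text
time_s: 11.15
ee_pos: [391.2, 282.9, 12.0]
ee_rot: [101.6, 90.0, 56.8]
force: [-1.9, 2.8, 1.8]
gripper_width: 0.2
```

Request:
play_rows([
  [0.005, -0.0049, 0, 0, 0],
  [0.0099, -0.0099, 0, 0, 0],
  [0.0149, -0.0148, 0, 0, 0],
  [0.0199, -0.0197, 0, 0, 0],
  [0.0249, -0.0246, 0, 0, 0],
  [0.0291, -0.0289, 0, 0, 0],
  [0.0327, -0.0324, 0, 0, 0],
  [0.0355, -0.0352, 0, 0, 0],
])

```text
time_s: 11.82
ee_pos: [426.4, 247.6, 11.9]
ee_rot: [-2.6, 90.0, -47.3]
force: [-0.7, 2.9, 1.2]
gripper_width: 0.5
```

```bash
python3 side.py 10; python3 look.py w10|head -1
```

```text
11.9167 [426.3  247.12  11.8 ] -44.74 [ 0.01  0.13 -0.46] 0.6171379149989603
```

View pics/side10.png

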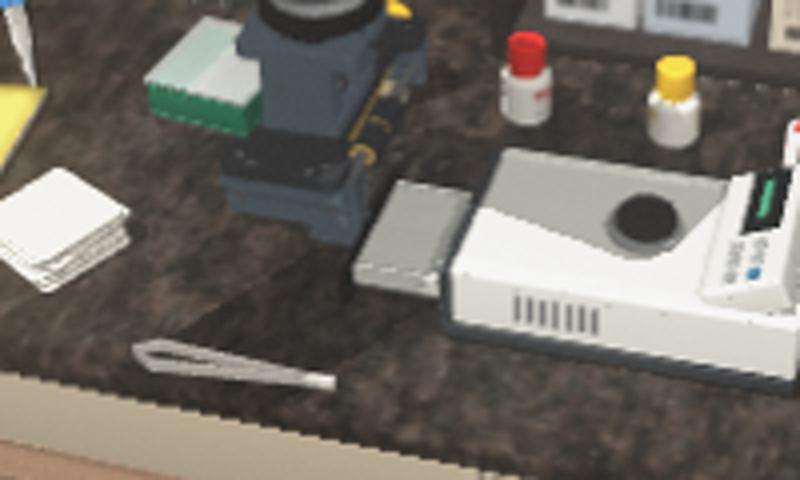

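Request:
play_rows([
  [0.0028, -0.0028, 0, 0, 0],
  [0.0071, -0.007, 0, 0, 0],
  [0.0121, -0.012, 0, 0, 0],
  [0.017, -0.0169, 0, 0, 0],
  [0.022, -0.0218, 0, 0, 0],
  [0.0263, -0.026, 0, 0, 0],
  [0.0305, -0.0303, 0, 0, 0],
  [0.0341, -0.0338, 0, 0, 0],
])

```text
time_s: 12.63
ee_pos: [460.1, 213.4, 11.7]
ee_rot: [-106.4, 89.9, -151.2]
force: [-3.7, 1.5, -0.7]
gripper_width: 0.7
```

Request:
play_rows([
  [0.0014, -0.0014, 0, 0, 0],
  [0.0025, -0.0025, 0, 0, 0],
  [0.0036, -0.0035, 0, 0, 0],
  [0.0043, -0.0042, 0, 0, 0],
  [0.005, -0.0049, 0, 0, 0],
  [0.0057, -0.0056, 0, 0, 0],
  [0.0057, -0.0056, 0, 0, 0],
  [0.0057, -0.0056, 0, 0, 0],
])

```text
time_s: 13.3
ee_pos: [466.0, 208.8, 12.1]
ee_rot: [58.1, 90.0, 13.4]
force: [-0.9, 1.2, 0.1]
gripper_width: 0.5
```

```bash
python3 side.py 11; python3 look.py w11|head -1
```

```text
13.4 [466.1  208.81  12.11] -44.73 [-1.52  0.75  0.01] 0.31920274684673383
```

View pics/side11.png

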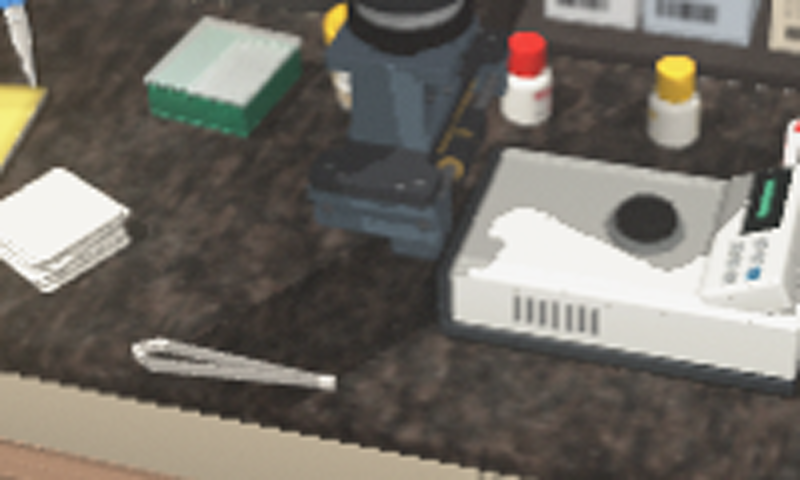

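Request:
play_rows([
  [0.0004, -0.0004, 0, 0, 0],
  [0.0008, -0.0008, 0, 0, 0],
  [0.0012, -0.0012, 0, 0, 0],
  [0.0016, -0.0016, 0, 0, 0],
  [0.002, -0.002, 0, 0, 0],
  [0.0024, -0.0024, 0, 0, 0],
  [0.0028, -0.0028, 0, 0, 0],
  [0.0028, -0.0028, 0, 0, 0],
])

```text
time_s: 14.12
ee_pos: [469.0, 205.9, 12.1]
ee_rot: [64.4, 90.0, 19.7]
force: [-0.4, 1.0, 0.3]
gripper_width: 0.3
```

Request:
play_rows([
  [0.0004, -0.0004, 0, 0, 0],
  [0.0008, -0.0008, 0, 0, 0],
  [0.0012, -0.0012, 0, 0, 0],
  [0.0016, -0.0016, 0, 0, 0],
  [0.002, -0.002, 0, 0, 0],
  [0.0024, -0.0024, 0, 0, 0],
  [0.0024, -0.0024, 0, 0, 0],
  [0.0024, -0.0024, 0, 0, 0],
])

```text
time_s: 14.78
ee_pos: [470.0, 204.9, 12.1]
ee_rot: [170.0, 89.8, 125.1]
force: [-6.0, 9.1, 2.5]
gripper_width: 0.3
```

```bash
python3 look.py w12|head -1
```

```text
14.7833 [469.98 204.92  12.12] -44.83 [-5.97  9.12  2.53] 0.34431365385376334
```

View pics/w12.png

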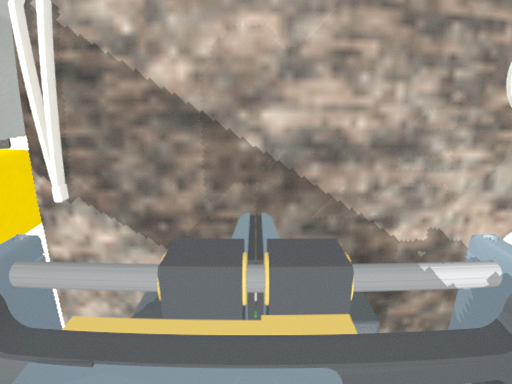

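Request:
play_rows([
  [-0.001, 0.001, 0, 0, 0],
  [-0.004, 0.004, 0, 0, 0],
  [-0.012, 0.012, 0, 0, 0],
  [-0.024, 0.024, 0.002, 0, 0],
  [-0.036, 0.036, 0.02, 0, 0.3],
  [-0.048, 0.048, 0.05, 0, 0.6],
  [-0.055, 0.055, 0.08, 0, 1],
  [-0.055, 0.055, 0.095, 0, 1],
])

```text
time_s: 15.5
ee_pos: [415.5, 260.3, 109.9]
ee_rot: [75.7, 89.8, 31.0]
force: [-0.0, 0.2, 0.5]
gripper_width: 24.0
```

Request:
play_rows([
  [0.005, -0.005, 0.01, 0, 1],
  [0.015, -0.015, 0.02, 0, 1],
  [0.028, -0.028, 0.03, 0, 1],
  [0.038, -0.038, 0.035, 0, 1],
  [0.042, -0.042, 0.038, 0, 1],
  [0.042, -0.042, 0.038, 0, 1],
  [0.042, -0.042, 0.038, 0, 1],
  [0.042, -0.042, 0.038, 0, 1],
])

```text
time_s: 16.17
ee_pos: [457.0, 216.7, 144.4]
ee_rot: [-120.7, 89.9, -165.4]
force: [0.4, -0.4, -0.7]
gripper_width: 77.5
```

```bash
python3 side.py 13;python3 look.py w13|head -1;python3 - <<'E'
import pickle
from h import *
s,p=pickle.load(open("w.pkl","rb"))
cv2.imwrite("pics/w13z.png",cv2.resize(p["img"][130:290,150:370],None,fx=3.5,fy=3.5,interpolation=cv2.INTER_CUBIC))
E
```

```text
16.2667 [457.12 216.8  144.42] -44.69 [-0.13  0.2   0.06] 85.6532254459187
```

View pics/side13.png

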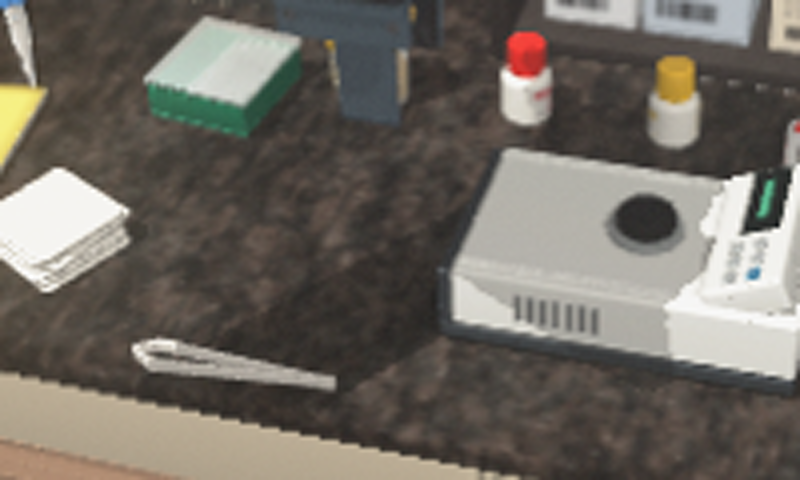

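View pics/w13z.png

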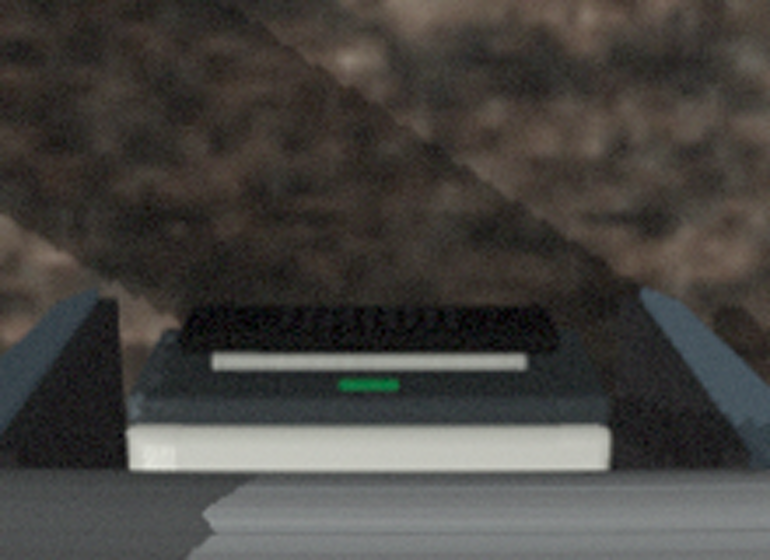

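```bash
python3 - <<'E'
import pickle
from h import *
s,p=pickle.load(open("w.pkl","rb"))
seat=np.array([463,211.5]);yaw=np.radians(-44.75);u=np.array([np.cos(yaw),np.sin(yaw)]);v=np.array([-u[1],u[0]])
g=cv2.cvtColor(p["img"],cv2.COLOR_BGR2GRAY)
print(g[212:268,235:270].mean(1).round())
def f(r,z): return ((atz(p,(254,r),z,s)[:2]-seat)@u).round(2)
for r in np.arange(214,254,1): print(r,[f(r,z) for z in (6,30,36,60)])
E
```

```text
[ 40.  41.  40.  41.  38.  29.  20.  19.  20.  20.  21.  18.  16.  18.
  21.  21.  21.  15.  45. 114. 155. 162. 152. 113.  47.  37.  47.  56.
  57.  49.  40.  44.  52.  57.  59.  59.  58.  57.  60.  97. 148. 171.
 178. 184. 190. 193. 195. 195. 195. 195. 196. 195. 153.  90.  81.  89.]
214 [np.float64(24.79), np.float64(16.28), np.float64(14.16), np.float64(5.65)]
215 [np.float64(25.93), np.float64(17.33), np.float64(15.18), np.float64(6.58)]
216 [np.float64(27.07), np.float64(18.38), np.float64(16.21), np.float64(7.52)]
217 [np.float64(28.21), np.float64(19.43), np.float64(17.24), np.float64(8.46)]
218 [np.float64(29.35), np.float64(20.49), np.float64(18.27), np.float64(9.41)]
219 [np.float64(30.5), np.float64(21.54), np.float64(19.31), np.float64(10.35)]
220 [np.float64(31.64), np.float64(22.6), np.float64(20.34), np.float64(11.3)]
221 [np.float64(32.79), np.float64(23.66), np.float64(21.38), np.float64(12.25)]
222 [np.float64(33.95), np.float64(24.73), np.float64(22.42), np.float64(13.2)]
223 [np.float64(35.1), np.float64(25.79), np.float64(23.46), np.float64(14.15)]
224 [np.float64
[... 1707 characters left out ...]
p.float64(49.8), np.float64(46.97), np.float64(35.63)]
246 [np.float64(62.34), np.float64(50.92), np.float64(48.06), np.float64(36.63)]
247 [np.float64(63.56), np.float64(52.04), np.float64(49.16), np.float64(37.64)]
248 [np.float64(64.78), np.float64(53.16), np.float64(50.26), np.float64(38.64)]
249 [np.float64(66.0), np.float64(54.29), np.float64(51.36), np.float64(39.65)]
250 [np.float64(67.22), np.float64(55.42), np.float64(52.47), np.float64(40.66)]
251 [np.float64(68.45), np.float64(56.55), np.float64(53.57), np.float64(41.67)]
252 [np.float64(69.68), np.float64(57.68), np.float64(54.68), np.float64(42.69)]
253 [np.float64(70.91), np.float64(58.82), np.float64(55.8), np.float64(43.71)]
```

Request:
play_rows([
  [-0.008, 0.008, -0.002, 0, 0],
  [-0.022, 0.022, -0.006, 0, 0],
  [-0.034, 0.034, -0.02, 0, 0],
  [-0.042, 0.042, -0.045, 0, 0],
  [-0.042, 0.042, -0.075, 0, 0],
  [-0.042, 0.042, -0.105, 0, 0],
  [-0.042, 0.042, -0.125, 0, 0],
  [-0.042, 0.042, -0.133, 0, 0],
])

```text
time_s: 16.98
ee_pos: [413.2, 258.0, 9.2]
ee_rot: [-107.0, 89.7, -151.7]
force: [-0.9, -0.4, 0.2]
gripper_width: 40.7
```

Request:
play_rows([
  [0.004, -0.004, 0, 0, 0],
  [0.014, -0.014, 0, 0, 0],
  [0.026, -0.026, 0, 0, 0],
  [0.038, -0.038, 0, 0, 0],
  [0.046, -0.046, 0, 0, 0],
  [0.051, -0.051, 0, 0, 0],
  [0.052, -0.052, 0, 0, 0],
  [0.052, -0.052, 0, 0, 0],
])

```text
time_s: 17.65
ee_pos: [468.3, 206.4, 12.4]
ee_rot: [84.7, 90.0, 39.9]
force: [-0.5, 0.2, -0.6]
gripper_width: 0.5
```

Request:
play_rows([
  [0.0005, -0.0005, 0, 0, 0],
  [0.001, -0.001, 0, 0, 0],
  [0.0015, -0.0015, 0, 0, 0],
  [0.002, -0.002, 0, 0, 0],
  [0.0025, -0.0025, 0, 0, 0],
  [0.003, -0.003, 0, 0, 0],
  [0.003, -0.003, 0, 0, 0],
  [0.003, -0.003, 0, 0, 0],
])

```text
time_s: 18.32
ee_pos: [469.7, 204.7, 12.0]
ee_rot: [-174.7, 89.8, 140.5]
force: [-4.4, 6.2, 1.4]
gripper_width: 0.4
```

Same stop position; press slightly more, then withdraw.

Request:
play_rows([
  [0.0003, -0.0003, 0, 0, 0],
  [0.0006, -0.0006, 0, 0, 0],
  [0.0009, -0.0009, 0, 0, 0],
  [0.0012, -0.0012, 0, 0, 0],
  [0.0015, -0.0015, 0, 0, 0],
  [0.0015, -0.0015, 0, 0, 0],
  [0.0015, -0.0015, 0, 0, 0],
  [0.0015, -0.0015, 0, 0, 0],
])

```text
time_s: 18.98
ee_pos: [469.8, 204.7, 12.0]
ee_rot: [-174.9, 89.6, 140.2]
force: [-8.7, 13.1, 4.1]
gripper_width: 0.2
```

Request:
play_rows([
  [-0.002, 0.002, 0, 0, 0],
  [-0.006, 0.006, 0, 0, 0],
  [-0.015, 0.015, 0, 0, 0],
  [-0.027, 0.027, 0.002, 0, 0],
  [-0.039, 0.039, 0.02, 0, 0],
  [-0.05, 0.05, 0.05, 0, 0],
  [-0.055, 0.055, 0.08, 0, 0],
  [-0.055, 0.055, 0.095, 0, 0],
])

```text
time_s: 19.65
ee_pos: [417.1, 258.8, 109.9]
ee_rot: [78.6, 89.8, 34.0]
force: [0.9, -0.1, 0.3]
gripper_width: 0.3
```

Request:
play_rows([
  [-0.002, 0.002, 0.005, 0, 0],
  [-0.008, 0.008, 0.015, 0, 0],
  [-0.02, 0.02, 0.03, 0, 0],
  [-0.034, 0.034, 0.045, 0, 0],
  [-0.045, 0.045, 0.06, 0, 0],
  [-0.052, 0.052, 0.07, 0, 0],
  [-0.055, 0.055, 0.075, 0, 0],
  [-0.055, 0.055, 0.075, 0, 0],
])

```text
time_s: 20.32
ee_pos: [362.2, 312.6, 182.3]
ee_rot: [79.5, 90.0, 34.8]
force: [0.5, -0.7, -0.2]
gripper_width: 0.7
```

```bash
python3 side.py 14;python3 look.py w14|head -1; python3 - <<'E'
from workcell import grab_frame
import cv2
cv2.imwrite("pics/full14.png",grab_frame("scene")["img"])
E
```

```text
20.4167 [362.3  311.48 181.15] -44.73 [-0.27 -0.2  -0.58] 0.5490093631596399
```

View pics/w14.png

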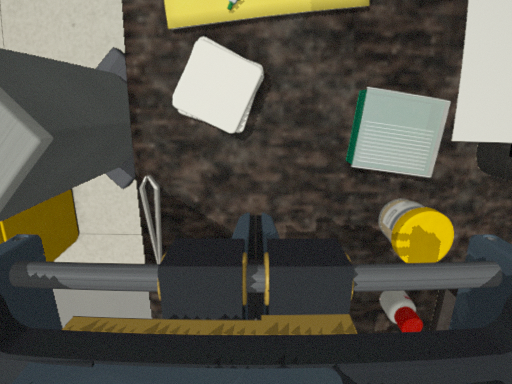

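View pics/scene14.png

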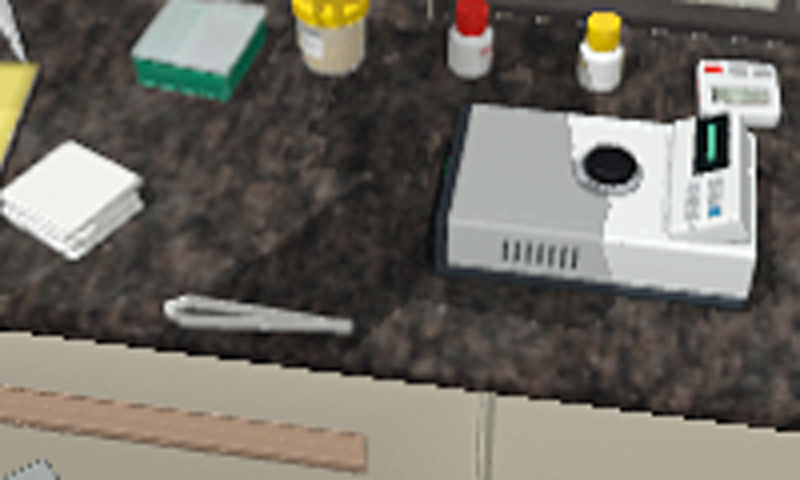

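The slide came up against a hard stop: it took 16 N with no further motion. All bystanders are where they started, and the arm is clear.

```bash
python3 -c "
from workcell import job_done
print(job_done())"
```

```text
the job is handed in; nothing more can be done
None
```

The filter is in its seat and the slide is pushed home. I handed the job in at about 20 s; no verdict was reported.

- **Filter:** I pushed it by its rim with two parted fingertips, about 70 mm diagonally across the deck, until it dropped into the seat. Before closing the slide, the wrist picture showed it flat and concentric in the seat. Its centre measured within 0.3 mm of the seat's. Once the slide was in, the filter could not be seen, so I have no later check on it.
- **Slide:** I pushed it home with closed fingers. It stopped at the same position in two separate pushes, taking up to about 16 N without moving, well above its 2.5 N friction. Its travel of about 148.6 mm also fits it being fully home.
- **A check that disagreed:** in the wrist picture, a thin strip of deck still showed between the end plate and the bezel. I read that as a gap of about 2.7 mm, good to about 2 mm. It is within the 4 mm allowed, and I trusted the hard stop over it.
- **Everything else:** in the last pictures the bystanders looked unmoved. The arm was clear of everything.

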